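# Open the projector's filter compartment

## Robot

A 7-joint arm with a two-finger parallel gripper is mounted at the origin on a cart in front of the work surface, level with it; the furniture and walls round the work are solid. World frame = base frame: x ahead of the robot, y to its left, z up, the work surface at z = 0. Lengths are in m, angles in rad, forces in N, time in s.
With the tool pointing down it reaches from about 0.35 to 0.9 m from the base axis. Payload 8.1 kg.
Tool frame: the origin (TCP) lies at the very end of the fingers, on their centre line; the grasp point (between the pads) lies 19 mm behind it (grasp_offset is the distance from the TCP to the grasp point, in m); z points along the fingers, y is the line along which they close (so a half turn about z gives the same grasp; the last joint's range is limited). The gripper opens to 92 mm and grips with 3 to 60 N. Pads are 19 mm wide; open, the fingers measure 130 mm over their backs; the gripper's body (75 mm by 190 mm) begins 47 mm behind the grasp point.
Start: joints at [-1.272, 0.434, 0.025, 1.573, -0.012, 1.134, -0.075], TCP at [0.244, 0.575, 0.227] pointing down, gripper open.
Joint ranges: [-2.62, 2.62], [-0.44, 2.09], [-1.27, 1.32], [0.08, 2.57], [-1.32, 4.46], [0.12, 2], [-2.74, 2.74]. Speed limits (rad/s): [2.22, 2.22, 3.01, 3.01, 3.14, 3.14, 3.14].

## Interface

Orientations are given as a rotation vector (axis times angle).
In Python, from cell import observe, get_image, camera_params, sign_off, silhouettes, grasp_offset gives the robot as it stands. The module is installed in compiled form; this text tells all that it offers.
- The arm moves only by the tool jog_arm, never from a script. Its argument "motion" is a list that holds one entry, the list of rows, each a list of 7 numbers: the shift along the tool's x, y, z in m, then the turn, a rotation vector about the tool's x, y, z in rad, then the closure, from -1 (fully open) to 1 (shut), so that 0 is half open. In form: [[[dx, dy, dz, wx, wy, wz, hand], ...]]. A call has 1 to 10 rows; each row is the pose to reach, as a shift and turn from the pose commanded when the call began, along the tool's axes at that moment; what a row does not reach only later rows make up. A row lasts 1/12 s, in which the tool goes at most 41.7 mm and 7.16 degrees, less where a joint would pass 70% of its speed; a pose out of reach is approached as far as the arm can. A call with a gripper value outside its range is refused whole. The fingers move at their own pace and stop on an object; "force" is the grip in N (left out, the last holds). Time passes only in rows, so rows that repeat a pose let the fingers close. It gives the time, the measured TCP pose, the force, the opening and the grip force at its end, in the units of the state.
- observe(): the state, without advancing time (a new reading comes with each control period).
- get_image(name): name is "scene" or "top"; returns the picture (384x512x3 uint8, red, green, blue); there is no depth.
- camera_params(name): a dict with "vertical_fov" (degrees; the focal length in pixels is half the picture's height over the tangent of half this angle, whatever the lens; pixels are square), "cx", "cy" (the principal point, pixels), "T" (4x4, takes a point from camera to world coordinates). Camera axes: x right, y down, z forward; pixel columns grow to the right and rows downward; lengths in m; the calibration is good to about 2 mm. A picture is of the moment at which its call begins. camera_params takes no time and is no camera call.
- sign_off(): hands the job in; it is judged then, once.
Trained networks look in the newest picture that a camera, given by its name, has taken for a name from the list of things; names that differ only in an ending like _2 or _b are one class to them, and where a whole thing is asked for, a point or a joint stands for the part that bears it (a point fixed in the world has none). Each returns a list of dicts, best first, with "p" (0 to 1); they miss things now and then, are a little off and sometimes report something else, mostly with a low value. They report only what shows in the picture. A call takes as long as a camera call. They do not tell look-alikes from the thing itself.
- silhouettes(query, camera): "mask" (384x512 bool, what is visible of it) and "pixel" ([column, row] in pixels, amid what is visible of it).
The state is a dict: "clock": time; "joints": joint angles; "dq": joint speeds; "joint_efforts": joint torques, N m; "position": TCP position; "ee_rot": TCP orientation; "force": force on the tool from outside, world axes, zero at the start; "ft_torque": the same for the moment, N m; "width": opening from 0.0 (shut) to 1.0 (fully open); "gripper_force": force on a finger pad.
Only numpy, scipy, OpenCV 4.12 (cv2) and the standard library are available. Lean on these libraries where they do the work, as an engineer would, in place of code of your own. Each camera call takes 0.05 s, during which the arm holds its last target. There are 200 camera calls.

## Task

The projector's dust filter is due for a change. With the fingertips press the snap tab behind the filter cover right in, keep it in and push the cover straight ahead out of its rails, until the old filter is wholly uncovered and the cover lies flat on the projector's top. Only press and push: do not pick the cover up, do not shove the projector along, leave the mug, the remote control and the spare filter alone, and let the tab spring back out.

Things in the scene. Friction and masses are not known exactly. Their poses are not given: they have to be found in the camera images.
- projector: Projector, light grey shell 290 x 230 x 82 mm, 3.4 kg, loose on rubber feet (slides if shoved hard). Origin on the desk under its centre, x ahead to the lens face (away from the sitter), y left, z up; positions below are in this frame, mm. Flat top at z = 82. The filter cover sits on the rear half of the top; ahead of it (x = 4 to 140) the top is smooth.
- filter_well (a point): Centre of the filter well, at the height of the top: projector (-48, 0, 82). Well x = -84 to -12, y = -40 to 40, 16 mm deep, the old pleated filter on its floor, hidden under the cover at first. Beside it two rails (y = +-62 to +-75, x = -92 to -30, 8.5 mm high) whose lips hold the cover's side flanges down; they stop it sideways and backward and are open ahead.
- filter_cover: Loose hollow grey cover with slots in its top, 88 (x) x 120 (y) x 16 mm, 50 to 100 g, with flanges 6 mm wide, 4 mm high along both sides. Origin: centre of its underside, axes as the projector's. Seated: projector (-40, 0, 82), play 2 mm. It leaves only by sliding to +x: 54 mm to leave the rails, 72 mm to uncover the well; at 180 mm it would tip over the far edge.
- cover_rear_left (a point): Left (+y) lower corner of the cover's upright rear wall (the face to push): 44 mm behind, 60 mm left of the cover's origin. The wall is at projector x = -84 when seated and reaches 16 mm above the projector's top; its middle 48 mm begins 4.5 mm above the top.
- cover_rear_right (a point): Right (-y) lower corner of the cover's rear wall: 44 mm behind, 60 mm right of the cover's origin.
- snap_tab (a joint): Snap tab travel: 0 = out, 0.007 m = in, on its stop. Goes straight down on a spring (3.2 N at first, 6.3 N at the stop) and springs back when let go. Its nose, hidden inside the cover's rear wall, blocks the cover; in by over 5 mm, the cover slides. Keep it in till the cover has moved 15 mm: a fingertip holding it down and moving ahead meets the rear wall and pushes it.
- tab_top (a point): Centre of the ribbed top face of the snap tab, a raised shell-coloured paddle 38 (x) x 36 (y) mm behind the cover's rear wall; moves with it. Out: projector (-106, 0, 93), 11 mm above the projector's top; on its stop 4 mm above it. It ends 3 mm short of the rear wall (x = -87). Nothing beside it stands higher than the 8.5 mm rails.
- spare_filter: New filter cassette, dark frame, light pleats, 56 x 76 x 12 mm, loose on the desk left or right of the projector; origin under its centre. Leave alone.
- white_mug: White mug, 81 mm across, 94 mm high, loose on the desk on the side without the spare filter; origin under the middle of mug and handle together. Leave alone.
- remote: White remote control, 145 x 45 x 18 mm, loose on the desk left of the projector; origin under its centre. Leave alone.
There are look-alikes about, which are no part of the job. What is shaped like the filter_cover but orange or turquoise is not meant.

How it is judged:
By the outcome, as a careful person would: the job done as asked, in the order asked, and still so for the second after the job is handed in, with the robot touching nothing.
It also fails if it takes over 38 s, if anything falls off the work surface, if the arm or the gripper's body presses on something with over 40 N, if the wrist force passes 120 N, or if a joint passes its speed limit or range.

## Working session

There is one attempt and no reset: what is moved stays moved. The work goes in short steps, Python scripts to look and compute and a tool call to move; the robot and the scene stay as the last step left them, time stands still between calls to the robot, and variables do not carry over. Pictures are saved under pics/ and viewed, at most 10 in all, crops included, and the job is handed in when it is done.

Besides the shell and the picture viewer there is one more tool, called after "Call:" as name(argument=value, ...) on one line, values as JSON. jog_arm: Moves the arm, as the interface text tells. Its arguments: {"type":"object","properties":{"motion":{"type":"array"},"force":{"type":"number"}},"required":["motion"]}

```bash
mkdir -p pics; cat > h.py <<'E'
import numpy as np, cv2
from cell import *
def cam(n):
    p=camera_params(n); f=192/np.tan(np.radians(p['vertical_fov'])/2); return f,p['cx'],p['cy'],np.array(p['T'])
def ray(n,px,z):
    f,cx,cy,T=cam(n); d=T[:3,:3]@np.array([(px[0]-cx)/f,(px[1]-cy)/f,1]); o=T[:3,3]; return o+d*(z-o[2])/d[2]
def proj(n,P):
    f,cx,cy,T=cam(n); q=(np.atleast_2d(P)-T[:3,3])@T[:3,:3]; return np.c_[cx+f*q[:,0]/q[:,2],cy+f*q[:,1]/q[:,2]]
def save(n,name):
    im=get_image(n); cv2.imwrite('pics/'+name,im[:,:,::-1]); return im
E
python3 - <<'E'
from h import *
ims=[save(n,n+'0.png') for n in('scene','top')]
cv2.imwrite('pics/both.png',cv2.resize(np.vstack(ims),(450,675))[:, :, ::-1][:600] if 0 else np.hstack([cv2.resize(i,(400,300)) for i in ims])[:,:,::-1])
for n in('scene','top'):
    p=camera_params(n);print(n,p['vertical_fov'],np.round(p['T'],3).tolist())
    for q in('projector','filter_cover','snap_tab'):
        for r in silhouettes(q,n)[:3]: print(n,q,round(r['p'],2),r['pixel'],r['mask'].sum(),cv2.minAreaRect(np.argwhere(r['mask'])[:,::-1].astype(np.float32)))
s=observe();print(s['position'],s['ee_rot'],s['clock'],s['force'])
E
```

```text
scene 51.76445515396744 [[0.787, -0.359, 0.501, 0.019], [-0.617, -0.452, 0.644, -0.507], [-0.005, -0.816, -0.577, 0.698], [0.0, 0.0, 0.0, 1.0]]
scene projector 0.69 [292.8, 234.3] 7367 ((290.5563049316406, 227.14474487304688), (85.48554229736328, 130.16998291015625), 68.74949645996094)
scene filter_cover 0.9 [172.1, 217.2] 1069 ((175.04310607910156, 216.76724243164062), (34.53359603881836, 37.02842330932617), 66.80140686035156)
scene filter_cover 0.78 [271.5, 218.1] 1310 ((276.0, 218.99998474121094), (53.740108489990234, 32.526912689208984), 45.0)
scene filter_cover 0.62 [203.9, 179.6] 771 ((205.535400390625, 179.4690399169922), (23.80023765563965, 42.14429473876953), 48.8140754699707)
scene snap_tab 0.58 [254.0, 228.4] 229 ((251.6551971435547, 227.36212158203125), (14.049790382385254, 18.514211654663086), 66.80140686035156)
top 44.15608452233256 [[-0.016, -0.999, 0.052, 0.478], [-1.0, 0.017, 0.008, 0.154], [-0.009, -0.052, -0.999, 1.177], [0.0, 0.0, 0.0, 1.0]]
top projector 0.8 [292.7, 163.4] 10232 ((294.66168212890625, 172.34324645996094), (99.5193099975586, 132.34869384765625), 8.471144676208496)
top filter_cover 0.86 [182.0, 254.2] 2004 ((185.8772735595703, 255.72447204589844), (55.54888916015625, 37.38417053222656), 5.04245138168335)
top filter_cover 0.83 [291.6, 191.6] 2176 ((292.2226867675781, 192.32968139648438), (58.28419876098633, 39.71519088745117), 7.594643592834473)
top filter_cover 0.74 [141.4, 186.4] 1945 ((143.0, 187.0), (53.66563034057617, 37.565940856933594), 63.43495178222656)
top snap_tab 0.54 [289.9, 218.7] 304 ((288.2399597167969, 220.31997680664062), (16.970563888549805, 18.667617797851562), 8.13010311126709)
[0.24444649 0.57514196 0.22661468] [-6.27030104e-01 -3.07838190e+00  3.44190825e-04] 0.4 [-0.16518315  0.01194117  0.28532892]
```

View pics/top0.png

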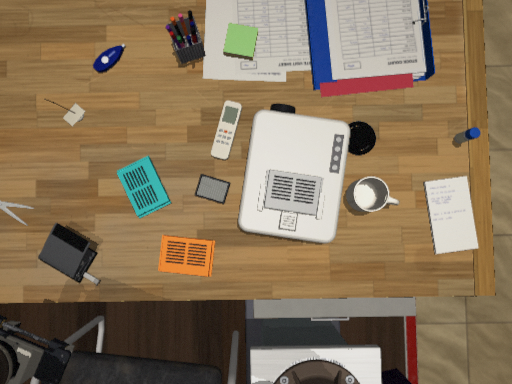

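View pics/scene0.png

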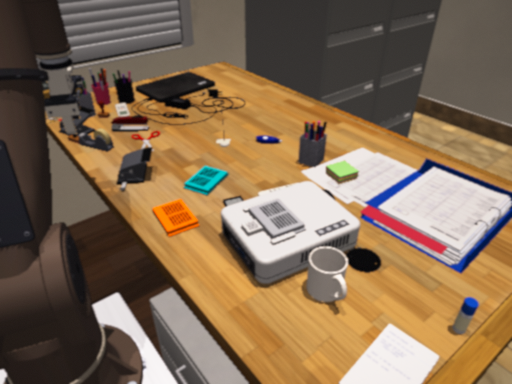

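The pictures show three cover-shaped things, given here by pixel in the top view: orange at (187,256) and turquoise at (144,187), both on the desk, and the grey one at (292,192) on the projector. The grey one is the one I want. The tab lies behind it, on the robot's side, at about (288,220), and the lens is at (283,108).

```bash
cat > fit.py <<'E'
from h import *
from scipy.optimize import minimize
def hull(n,v,box,z):  # box: xmin,xmax,ymin,ymax in projector frame
    c,s=np.cos(v[2]),np.sin(v[2]); P=np.array([[v[0]+c*x-s*y,v[1]+s*x+c*y,zz] for x in box[:2] for y in box[2:] for zz in z])
    m=np.zeros((384*4,512*4),np.uint8); cv2.fillConvexPoly(m,cv2.convexHull(np.int32(np.round(proj(n,P)*4+2))),1); return m[1::4,1::4]>0 if 0 else cv2.resize(m.astype(np.float32),(512,384),interpolation=cv2.INTER_AREA)
def fit(masks,v0):
    def cost(v):
        t=0
        for n,m,b,z in masks: h=hull(n,v,b,z); t+=1-np.minimum(h,m).sum()/np.maximum(h,m).sum()
        return t
    r=minimize(cost,v0,method='Nelder-Mead',options=dict(initial_simplex=np.array(v0)+np.vstack([np.zeros(3),np.diag([.015,.015,.06])]))); return r.x,r.fun
E
python3 - <<'E'
from fit import *
def near(q,n,px): return min(silhouettes(q,n),key=lambda r:np.hypot(*(np.array(r['pixel'])-px)))['mask'].astype(np.float32)
get_image('top');get_image('scene')
C=(-.084,.004,-.056,.056);Z=(.086,.098); Tb=(-.125,-.087,-.018,.018)
c=near('filter_cover','top',(292,192));pr=near('projector','top',(292,170));t=near('snap_tab','top',(289,219))
cs=near('filter_cover','scene',(272,218));ps=near('projector','scene',(290,234))
a=ray('top',(292,192),.098); print('cover ctr',a,'tab',ray('top',(288.2,220.3),.093))
v0=[a[0]+.04,a[1],-.13]
B=(-.145,.145,-.115,.115)
for nm,ms in dict(cover=[('top',c,C,Z)],cover_sc=[('scene',cs,C,Z)],proj=[('top',pr,B,(.01,.082))],all=[('top',c,C,Z),('top',pr,B,(.01,.082)),('scene',cs,C,Z)]).items():
    v,f=fit(ms,v0);print(nm,np.round(v,4),round(f,3))
im=save('top','t1.png')[:,:,::-1].copy()
big=cv2.resize(im[90:260,220:390],None,fx=3.4,fy=3.4,interpolation=cv2.INTER_CUBIC)
cc,s=np.cos(v[2]),np.sin(v[2])
for b,z in((C,.098),(Tb,.093),(B,.082)):
    P=[[v[0]+cc*x-s*y,v[1]+s*x+cc*y,z] for x,y in((b[0],b[2]),(b[0],b[3]),(b[1],b[3]),(b[1],b[2]))]
    cv2.polylines(big,[np.int32((proj('top',P)-[220,90]+.5)*3.4)],1,(0,0,255),1)
cv2.imwrite('pics/crop1.png',big)
E
```

```text
cover ctr [0.5259715  0.05683074 0.098     ] tab [0.46166582 0.06643012 0.093     ]
cover [ 0.5659  0.0541 -0.1476] 0.127
cover_sc [ 0.5681  0.0477 -0.1888] 0.082
proj [ 0.5654  0.0508 -0.1713] 0.205
all [ 0.5664  0.05   -0.1563] 0.436
```

View pics/crop1.png

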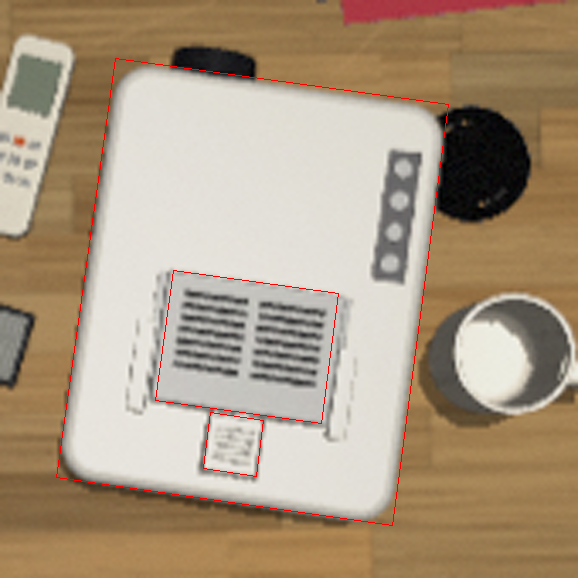

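The crop confirms it: the grey slotted cover sits between its rails at crop pixel (247,347), with the ribbed tab behind it at (233,443). The fitted model lies on both to about a pixel. I'll use the shut fingers with their 38 mm span along the push direction, so the tab stays held well past 15 mm.

```bash
cat >> h.py <<'E'
from scipy.spatial.transform import Rotation as Ro
V=np.array([.566,.0515,-.150])
def W(x,y,z,v=V): c,s=np.cos(v[2]),np.sin(v[2]); return np.array([v[0]+c*x-s*y,v[1]+s*x+c*y,z])
def st(v=V):
    s=observe(); p=np.array(s['position']); c,n=np.cos(v[2]),np.sin(v[2]); d=p-[v[0],v[1],.082]
    print('t',round(s['clock'],2),'pos',p.round(4),'proj-frame mm',(1e3*np.array([c*d[0]+n*d[1],-n*d[0]+c*d[1],d[2]])).round(1),'F',np.round(s['force'],1),'w',s['width']); return s
def to(P,sg=1,v=V):
    s=observe(); R0=Ro.from_rotvec(s['ee_rot']); y=sg*np.array([np.cos(v[2]),np.sin(v[2]),0]); z=np.array([0,0,-1.]); x=np.cross(y,z)
    R=Ro.from_matrix(np.c_[x,y,z]); print(sg,'shift',R0.inv().apply(P-np.array(s['position'])).round(4),'turn',(R0.inv()*R).as_rotvec().round(4),'deg',np.degrees((R0.inv()*R).magnitude()).round(1))
E
python3 - <<'E'
from h import *
s=st(); print(Ro.from_rotvec(s['ee_rot']).as_matrix().round(3).tolist(), np.round(s['joints'],2))
for g in(1,-1): to(W(-.108,0,.14),g)
E
```

```text
t 0.8 pos [0.2445 0.5752 0.2267] proj-frame mm [-396.2  469.8  144.7] F [-0.   0.1  0.7] w 1.0008562255330589
[[-0.92, 0.391, 0.0], [0.391, 0.92, 0.0], [-0.0, 0.0, -1.0]] [-1.27  0.43  0.03  1.57 -0.01  1.13 -0.08]
1 shift [-0.3962 -0.3831  0.0867] turn [0.     0.     1.3189] deg 75.6
-1 shift [-0.3962 -0.3831  0.0867] turn [-0.      0.     -1.8227] deg 104.4
```

Call:
jog_arm(motion=[[[-0.04, -0.038, 0, 0, 0, 0.12, 1], [-0.07, -0.068, 0, 0, 0, 0.24, 1], [-0.1, -0.097, 0, 0, 0, 0.36, 1], [-0.13, -0.126, 0, 0, 0, 0.48, 1], [-0.16, -0.155, 0, 0, 0, 0.6, 1], [-0.19, -0.184, 0, 0, 0, 0.7, 1], [-0.22, -0.213, 0, 0, 0, 0.8, 1], [-0.25, -0.242, 0, 0, 0, 0.9, 1], [-0.28, -0.271, 0, 0, 0, 1.0, 1], [-0.3, -0.29, 0, 0, 0, 1.1, 1]]], force=20)

```text
clock: 1.63
position: [0.4072, 0.1897, 0.2271]
ee_rot: [-2.149, -2.291, -0.002]
force: [1.1, 0.7, 0.7]
width: 0.323
gripper_force: 0.0
```

```bash
python3 - <<'E'
from h import *
st(); to(W(-.108,0,.13),1)
E
```

```text
t 1.63 pos [0.4072 0.1897 0.2271] proj-frame mm [-177.6  112.9  145.1] F [1.1 0.7 0.7] w 0.3227772157957388
1 shift [-0.1252  0.044   0.097 ] turn [ 0.0005 -0.0009  0.2142] deg 12.3
```

Call:
jog_arm(motion=[[[-0.03, 0.01, 0, 0, 0, 0.05, 1], [-0.06, 0.02, 0.01, 0, 0, 0.1, 1], [-0.09, 0.03, 0.03, 0, 0, 0.16, 1], [-0.115, 0.04, 0.06, 0, 0, 0.214, 1], [-0.125, 0.044, 0.085, 0, 0, 0.214, 1], [-0.125, 0.044, 0.097, 0, 0, 0.214, 1], [-0.125, 0.044, 0.097, 0, 0, 0.214, 1], [-0.125, 0.044, 0.097, 0, 0, 0.214, 1]]])

```text
clock: 2.3
position: [0.4591, 0.0698, 0.1296]
ee_rot: [-2.377, -2.054, 0.002]
force: [-0.3, 0.8, 1.3]
width: 0.006
gripper_force: 0.0
```

```bash
python3 - <<'E'
from h import *
st(); to(W(-.108,0,.13),1)
a=save('scene','s2.png');b=save('top','t2.png')
c=np.hstack([cv2.resize(a[170:290,200:320],(400,400),interpolation=2),cv2.resize(b[120:250,230:360],(400,400),interpolation=2)])
cv2.imwrite('pics/c2.png',c[:,:,::-1])
E
```

```text
t 2.3 pos [0.4591 0.0698 0.1296] proj-frame mm [-108.4    2.1   47.6] F [-0.3  0.8  1.3] w 0.005884693710919622
1 shift [-0.0021  0.0004 -0.0004] turn [-0.001   0.0006  0.0046] deg 0.3
```

View pics/c2.png

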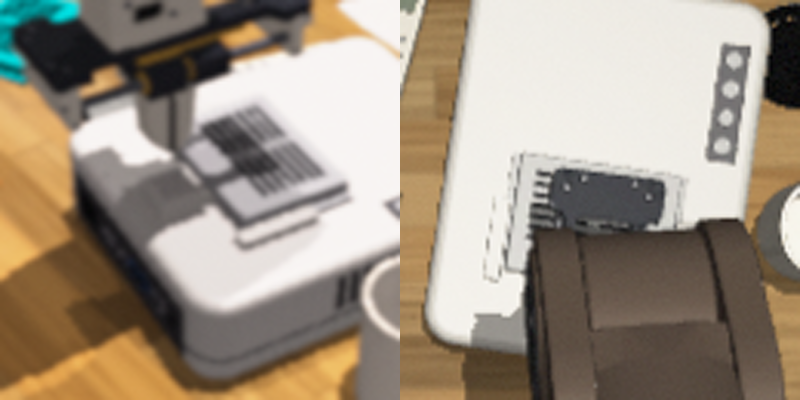

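The fingers are shut above the tab, between the two rails, and close to the cover's rear wall. Next I press down and watch the force.

Call:
jog_arm(motion=[[[-0.002, 0, 0.015, 0, 0, 0.004, 1], [-0.002, 0, 0.03, 0, 0, 0.004, 1], [-0.002, 0, 0.034, 0, 0, 0.004, 1], [-0.002, 0, 0.037, 0, 0, 0.004, 1], [-0.002, 0, 0.039, 0, 0, 0.004, 1], [-0.002, 0, 0.041, 0, 0, 0.004, 1], [-0.002, 0, 0.041, 0, 0, 0.004, 1]]])

```text
clock: 2.98
position: [0.4592, 0.0685, 0.0892]
ee_rot: [-2.38, -2.05, -0.001]
force: [-3.7, 2.1, 5.6]
width: 0.005
gripper_force: 2.4
```

```bash
python3 -c "
from h import *
st()"
```

```text
t 2.98 pos [0.4592 0.0685 0.0892] proj-frame mm [-108.1    0.8    7.2] F [-3.7  2.1  5.6] w 0.004811436108382405
```

Call:
jog_arm(motion=[[[0, -0.004, 0, 0, 0, 0, 1], [0, -0.004, 0, 0, 0, 0, 1], [0, -0.004, 0.002, 0, 0, 0, 1], [0, -0.004, 0.003, 0, 0, 0, 1], [0, -0.004, 0.003, 0, 0, 0, 1]]])

```text
clock: 3.4
position: [0.4565, 0.0687, 0.0864]
ee_rot: [2.38, 2.049, 0.004]
force: [2.5, 0.4, 5.9]
width: 0.005
gripper_force: 3.0
```

```bash
python3 -c "
from h import *
st()"
```

```text
t 3.4 pos [0.4565 0.0687 0.0864] proj-frame mm [-110.9    0.6    4.4] F [2.5 0.4 5.9] w 0.004741018847645027
```

Call:
jog_arm(motion=[[[0, 0, 0.001, 0, 0, 0, 1], [0, 0, 0.002, 0, 0, 0, 1], [0, 0, 0.002, 0, 0, 0, 1]]])

```text
clock: 3.65
position: [0.4565, 0.0687, 0.0858]
ee_rot: [2.381, 2.049, 0.005]
force: [-5.5, -0.5, 34.1]
width: 0.004
gripper_force: 17.0
```

```bash
python3 -c "
from h import *
st()"
```

```text
t 3.65 pos [0.4565 0.0687 0.0858] proj-frame mm [-110.8    0.7    3.8] F [-5.5 -0.5 34.1] w 0.0037223846643955638
```

Call:
jog_arm(motion=[[[0, 0, -0.001, 0, 0, 0, 1], [0, 0.003, -0.001, 0, 0, 0, 1], [0, 0.006, -0.001, 0, 0, 0, 1], [0, 0.009, -0.001, 0, 0, 0, 1], [0, 0.012, -0.001, 0, 0, 0, 1], [0, 0.015, -0.001, 0, 0, 0, 1], [0, 0.015, -0.001, 0, 0, 0, 1]]])

```text
clock: 4.23
position: [0.4572, 0.0685, 0.0853]
ee_rot: [-2.364, -2.04, 0.023]
force: [-50.0, 7.6, 79.9]
width: 0.005
gripper_force: 39.2
```

```bash
python3 - <<'E'
from h import *
from fit import fit
st()
a=save('scene','s3.png');b=save('top','t3.png')
c=np.hstack([cv2.resize(a[170:290,200:320],(400,400),interpolation=2),cv2.resize(b[120:250,230:360],(400,400),interpolation=2)])
cv2.imwrite('pics/c3.png',c[:,:,::-1])
E
```

```text
t 4.23 pos [0.4572 0.0685 0.0853] proj-frame mm [-110.1    0.6    3.3] F [-50.    7.6  79.9] w 0.005242680723528182
```

View pics/c3.png

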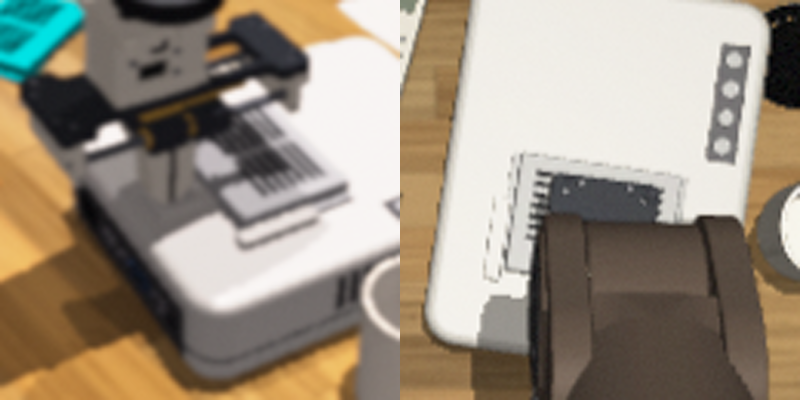

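The fingers are stuck on the tab by friction: the first press was too hard, and the cover has not moved. I'll ease off to about the spring force, then push again.

Call:
jog_arm(motion=[[[0, -0.008, 0, 0, 0, 0, 1], [0, -0.015, -0.0005, 0, 0, 0, 1], [0, -0.015, -0.001, 0, 0, 0, 1], [0, -0.015, -0.001, 0, 0, 0, 1]]])

```text
clock: 4.67
position: [0.4547, 0.0689, 0.0864]
ee_rot: [-2.38, -2.05, -0.001]
force: [-1.5, 2.0, 5.9]
width: 0.003
gripper_force: 3.0
```

Call:
jog_arm(motion=[[[0, 0.001, 0, 0, 0, 0, 1], [0, 0.002, 0, 0, 0, 0, 1], [0, 0.002, 0, 0, 0, 0, 1]]])

```text
clock: 4.92
position: [0.4549, 0.0689, 0.0861]
ee_rot: [-2.377, -2.048, 0.003]
force: [-10.8, 2.7, 19.5]
width: 0.004
gripper_force: 9.6
```

Call:
jog_arm(motion=[[[0, 0.001, 0, 0, 0, 0, 1], [0, 0.002, 0, 0, 0, 0, 1], [0, 0.002, 0, 0, 0, 0, 1]]])

```text
clock: 5.17
position: [0.455, 0.0688, 0.086]
ee_rot: [-2.375, -2.047, 0.007]
force: [-15.5, 4.8, 27.3]
width: 0.001
gripper_force: 13.7
```

```bash
python3 -c "
from h import *
st()"
```

```text
t 5.17 pos [0.455  0.0688 0.086 ] proj-frame mm [-112.4    0.5    4. ] F [-15.5   4.8  27.3] w 0.0005955120847187746
```

Call:
jog_arm(motion=[[[0, 0, -0.0008, 0, 0, 0, 1], [0, 0.001, -0.0008, 0, 0, 0, 1], [0, 0.002, -0.0008, 0, 0, 0, 1], [0, 0.002, -0.0008, 0, 0, 0, 1]]])

```text
clock: 5.5
position: [0.4597, 0.0677, 0.0865]
ee_rot: [-2.379, -2.049, 0.003]
force: [-3.8, 1.0, 6.2]
width: 0.002
gripper_force: 3.0
```

```bash
python3 -c "
from h import *
st()"
```

```text
t 5.5 pos [0.4597 0.0677 0.0865] proj-frame mm [-1.076e+02  1.000e-01  4.500e+00] F [-3.8  1.   6.2] w 0.0017631839450577772
```

Call:
jog_arm(motion=[[[0, 0.002, -0.0003, 0, 0, 0, 1], [0, 0.004, -0.0003, 0, 0, 0, 1], [0, 0.006, -0.0003, 0, 0, 0, 1], [0, 0.008, -0.0003, 0, 0, 0, 1], [0, 0.008, -0.0003, 0, 0, 0, 1]]])

```text
clock: 5.92
position: [0.4678, 0.0663, 0.0868]
ee_rot: [-2.38, -2.049, 0.003]
force: [-3.2, 0.7, 5.4]
width: 0.006
gripper_force: 2.9
```

```bash
python3 -c "
from h import *
st()"
```

```text
t 5.92 pos [0.4678 0.0663 0.0868] proj-frame mm [-99.3   0.    4.8] F [-3.2  0.7  5.4] w 0.0064922784683172224
```

Call:
jog_arm(motion=[[[0, 0.003, 0, 0, 0, 0, 1], [0, 0.006, 0, 0, 0, 0, 1], [0, 0.009, 0, 0, 0, 0, 1], [0, 0.012, 0, 0, 0, 0, 1], [0, 0.015, 0, 0, 0, 0, 1], [0, 0.018, 0, 0, 0, 0, 1], [0, 0.021, 0, 0, 0, 0, 1], [0, 0.024, 0, 0, 0, 0, 1], [0, 0.024, 0, 0, 0, 0, 1]]])

```text
clock: 6.67
position: [0.4918, 0.0627, 0.0867]
ee_rot: [-2.38, -2.049, 0.003]
force: [-2.4, 0.7, 4.1]
width: 0.003
gripper_force: 2.6
```

```bash
python3 - <<'E'
from h import *
st()
a=save('scene','s4.png');b=save('top','t4.png')
c=np.hstack([cv2.resize(a[170:290,200:320],(400,400),interpolation=2),cv2.resize(b[120:250,230:360],(400,400),interpolation=2)])
cv2.imwrite('pics/c4.png',c[:,:,::-1])
E
```

```text
t 6.67 pos [0.4918 0.0627 0.0867] proj-frame mm [-75.1  -0.    4.7] F [-2.4  0.7  4.1] w 0.003396491635116373
```

View pics/c4.png

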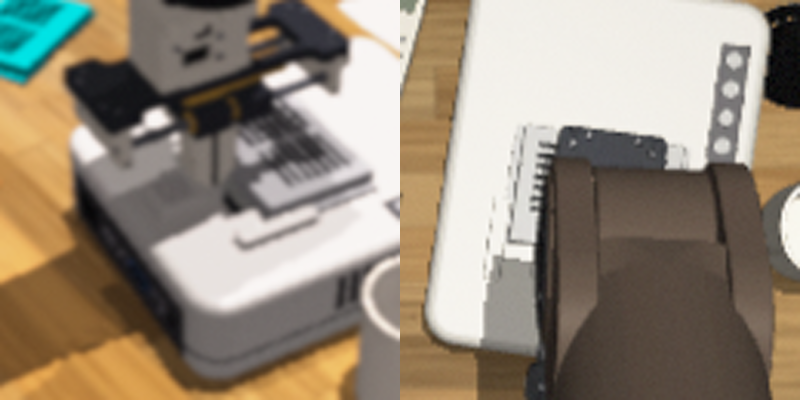

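The cover has moved about 27 mm and the projector has stayed put: its corner is still at crop pixel (440,330). I carry on.

Call:
jog_arm(motion=[[[0, 0.004, 0, 0, 0, 0, 1], [0, 0.008, 0, 0, 0, 0, 1], [0, 0.012, -0.0003, 0, 0, 0, 1], [0, 0.016, -0.0006, 0, 0, 0, 1], [0, 0.02, -0.001, 0, 0, 0, 1], [0, 0.024, -0.001, 0, 0, 0, 1], [0, 0.028, -0.001, 0, 0, 0, 1], [0, 0.032, -0.001, 0, 0, 0, 1], [0, 0.032, -0.001, 0, 0, 0, 1]]])

```text
clock: 7.52
position: [0.5254, 0.0579, 0.0878]
ee_rot: [2.38, 2.049, 0.001]
force: [0.1, -0.3, -0.5]
width: 0.007
gripper_force: 0.0
```

```bash
python3 - <<'E'
from h import *
st()
a=save('scene','s5.png');b=save('top','t5.png')
c=np.hstack([cv2.resize(a[170:290,200:320],(400,400),interpolation=2),cv2.resize(b[120:250,230:360],(400,400),interpolation=2)])
cv2.imwrite('pics/c5.png',c[:,:,::-1])
E
```

```text
t 7.52 pos [0.5254 0.0579 0.0878] proj-frame mm [-41.1   0.2   5.8] F [ 0.1 -0.3 -0.5] w 0.0072992985167994375
```

View pics/c5.png

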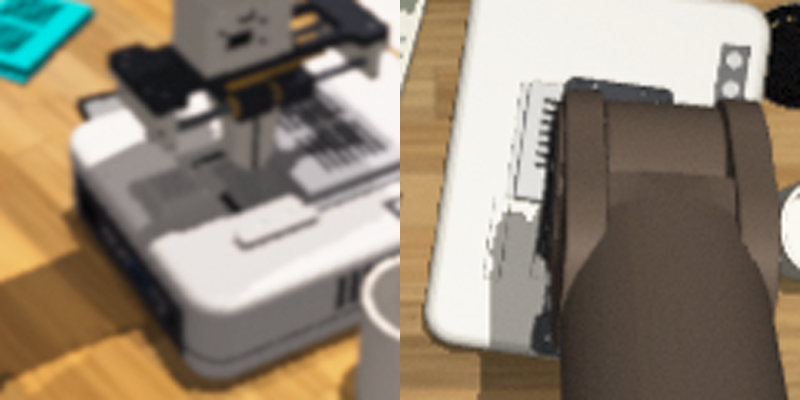

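The cover is out of the rails and straight, the well is showing and the tab is up again. One last push, then I back off and lift.

Call:
jog_arm(motion=[[[0, 0.004, 0, 0, 0, 0, 1], [0, 0.008, 0, 0, 0, 0, 1], [0, 0.012, 0, 0, 0, 0, 1], [0, 0.016, 0, 0, 0, 0, 1], [0, 0.02, 0, 0, 0, 0, 1], [0, 0.023, 0, 0, 0, 0, 1], [0, 0.025, 0, 0, 0, 0, 1], [0, 0.026, 0, 0, 0, 0, 1], [0, 0.026, 0, 0, 0, 0, 1]]])

```text
clock: 8.37
position: [0.5503, 0.0541, 0.0878]
ee_rot: [2.381, 2.05, 0.0]
force: [-0.2, 0.2, 0.7]
width: 0.007
gripper_force: 0.1
```

Call:
jog_arm(motion=[[[0, -0.004, 0, 0, 0, 0, 1], [0, -0.01, 0, 0, 0, 0, 1], [0, -0.012, 0, 0, 0, 0, 1], [0, -0.012, -0.03, 0, 0, 0, 1], [0, -0.012, -0.065, 0, 0, 0, 1], [0, -0.04, -0.1, 0, 0, 0, 1], [0, -0.075, -0.12, 0, 0, 0, 1], [0, -0.11, -0.14, 0, 0, 0, 1], [0, -0.145, -0.15, 0, 0, 0, 1], [0, -0.145, -0.15, 0, 0, 0, 1]]])

```text
clock: 9.2
position: [0.4016, 0.0764, 0.2393]
ee_rot: [-2.376, -2.05, -0.003]
force: [-0.8, -0.4, -1.2]
width: 0.006
gripper_force: 0.0
```

```bash
python3 - <<'E'
from h import *
st()
a=save('scene','s6.png');b=save('top','t6.png')
c=np.hstack([cv2.resize(a[150:310,200:360],(400,400),interpolation=2),cv2.resize(b[100:250,230:380],(400,400),interpolation=2)])
cv2.imwrite('pics/c6.png',c[:,:,::-1])
for r in silhouettes('filter_cover','top')[:4]+silhouettes('filter_cover','scene')[:4]: print(round(r['p'],2),r['pixel'])
a=np.float32(cv2.imread('pics/t1.png',0));b=np.float32(cv2.cvtColor(b,cv2.COLOR_RGB2GRAY))
print('proj front shift px',cv2.phaseCorrelate(a[105:160,235:290].copy(),b[105:160,235:290].copy()))
E
```

```text
t 9.2 pos [0.4016 0.0764 0.2393] proj-frame mm [-1.663e+02  1.000e-01  1.573e+02] F [-0.8 -0.4 -1.2] w 0.0056342688003446165
0.95 [294.8, 156.8]
0.81 [140.9, 183.4]
0.56 [184.6, 256.2]
0.93 [200.7, 178.2]
0.85 [303.1, 209.7]
0.55 [173.1, 216.7]
proj front shift px ((0.10773916760227564, 0.027234718817211956), 0.9406067662768893)
```

View pics/c6.png

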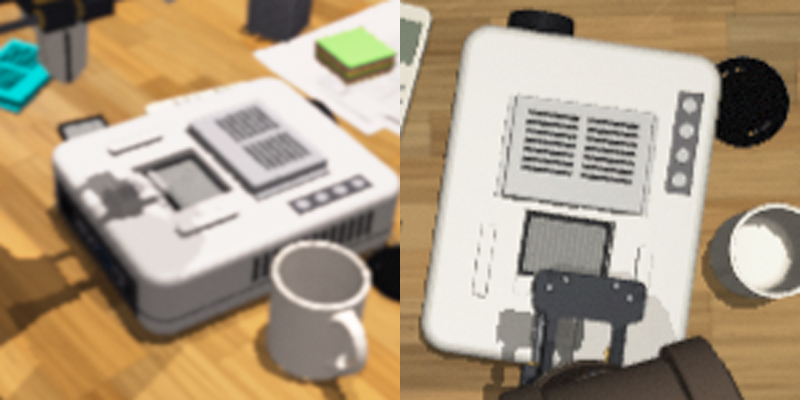

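The cover lies flat and straight on the top, ahead of the well (crop pixel (578,155)). The old filter is fully in view at (565,245), the projector has not shifted, and the arm is clear. I hand the job in.

```bash
python3 -c "
from cell import *
print(observe()['clock'], sign_off())"
```

```text
the job is handed in; nothing more can be done
9.4 None
```

The job is handed in at 9.4 s: the cover was pushed out of its rails and lies flat ahead of the well with the old filter uncovered. The projector did not shift, the mug, remote and spare filter were not touched, and the tab looked sprung back out in the last view I had of it. My first push jammed on the tab at about 80 N down and 50 N back on the wrist, under the 120 N limit, before I eased off.

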